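Third hand for an oven panel: press the pull handle onto its screw holes

ROBOT

A 6-joint arm with a two-finger parallel gripper is mounted at the origin on the work surface. World frame = base frame: x ahead of the robot, y to its left, z up, the work surface at z = 0. Lengths are in mm, angles in rad, forces in N, time in s.
With the tool pointing down it reaches from about 250 to 725 mm from the base axis. Payload 9.7 kg.
Tool frame: the origin (TCP) lies between the finger pads; the fingertips stand 22 mm ahead of it and the grasp point (between the pads) lies 3 mm ahead of it (ctrl.tcp_to_tips is the distance from the TCP to the fingertips, in mm); z points along the fingers, y is the line along which they close (so a half turn about z gives the same grasp; the last joint's range is limited). The gripper opens to 85 mm and grips with 20 to 120 N. Pads are 22 mm wide; open, the fingers measure 114 mm over their backs; the gripper's body (76 mm by 85 mm) begins 54 mm behind the grasp point. The pads swing forward as they close: fully open they stand 13 mm farther back than shut.
Start: joints at [-1.312, 0.087, 0.176, 1.66, 0, 1.571], TCP at [140.754, -531.682, 253.284] pointing down, gripper open.
Joint ranges: [-3.13, 3.13], [-0.85, 1.81], [-1.15, 1.24], [-2.2, 2.28], [-1.44, 1.52], [-3.14, 3.14]. Speed limits (rad/s): [2.22, 2.22, 2.57, 3.14, 3.14, 3.14].

INTERFACE

Orientations are given as a rotation vector (axis times angle).
In Python, from station import ctrl gives the robot as it stands.
- The arm moves only by the tool jog_arm, never from a script. Its argument "increments" is a list of rows, each a list of 5 numbers: the shift along the tool's x, y, z each as a share of 2 cm, from -1 to 1, then the turn about the tool's z as a share of pi/4 rad, from -1 to 1, then the opening, from 0 (shut) to 1 (fully open). In form: [[tx, ty, tz, spin, jaw], ...]. A call has 1 to 8 rows; each row shifts and turns the commanded pose from where the row before left it, along the tool's axes as they then stand; what a row does not reach is not made up. A row lasts 1/12 s, in which the tool goes at most 41.7 mm and 7.16 degrees, less where a joint would pass 70% of its speed; a pose out of reach is approached as far as the arm can. A call with a number of a shift or a turn outside -1 to 1 is refused whole. A call with a gripper value outside its range is refused whole. The fingers move at their own pace and stop on an object; "newtons" is the grip in N (left out, the last holds). Time passes only in rows, so rows that do not move let the fingers close. It gives the time, the measured TCP pose, the force, the opening and the grip force at its end, in the units of the state.
- ctrl.read_state(): the state, without advancing time (a new reading comes with each control period).
- ctrl.camera(name): name is "scene" or "top"; returns the picture (400x640x3 uint8, red, green, blue); there is no depth.
- ctrl.camera_info(name): a dict with "vertical_fov" (degrees; the focal length in pixels is half the picture's height over the tangent of half this angle, whatever the lens; pixels are square), "cx", "cy" (the principal point, pixels), "extrinsics" (4x4, takes a point from camera to world coordinates). Camera axes: x right, y down, z forward; pixel columns grow to the right and rows downward; lengths in mm; the calibration is good to about 2 mm. A picture is of the moment at which its call begins. camera_info takes no time and is no camera call.
- ctrl.sign_off(): hands the job in; it is judged then, once.
The state is a dict: "time": time; "joint_pos": joint angles; "joint_vel": joint speeds; "joint_efforts": joint torques, N m; "eef_pos": TCP position; "ee_rot": TCP orientation; "ft_force": force on the tool from outside, world axes, zero at the start; "wrist_torque": the same for the moment, N m; "grip_width": opening from 0.0 (shut) to 1.0 (fully open); "grip_force": force on a finger pad.
Only numpy, scipy, OpenCV 4.12 (cv2) and the standard library are available. Lean on these libraries where they do the work, as an engineer would, in place of code of your own. Each camera call takes 0.05 s, during which the arm holds its last target. There are 200 camera calls.

TASK

Pick up the steel pull handle from the bench and press its two feet flush against the teal oven service panel in the spring-backed jig, level and with one foot over each of the two screw holes, so that a colleague can screw it on from behind. Push steadily with about 10 N (the push of a 1 kg weight; between 5 and 15 N is fine, and never as much as 25 N) for a couple of seconds, and finish while still holding the handle and pushing: do not let go. Leave the steel vessel, the white cup and the orange screw tray where they stand.

Things in the scene. Friction and masses are not known exactly. Their poses are not given: they have to be found in the camera images.
- handle: Loose D-shaped steel pull handle, 0.15 to 0.31 kg, lying flat, 20 mm thick (z) all over. Two legs 18 mm wide at y = -55 and +55 mm run from the bar towards +x to dark feet 30 mm wide (y), 20 mm high, 6 mm thick. Origin: midway between the feet on their mounting face, at half thickness (10 mm above the bench). +x points out of the mounting face; z up. Upside down is equally good.
- bar (a point): Centre of the handle's grip bar, 55 mm behind the handle's origin (handle x = -55 mm), axes as the handle's. The bar is 18 mm (x) by 128 mm (y) by 20 mm (z); along it 92 mm are free between the legs, and 46 mm lie between the bar and the mounting plane.
- panel: Upright teal panel, 260 mm wide (y), 18 mm thick, 20 to 150 mm above the bench. Two black screw holes with bare-metal rims at y = -55 and +55 mm, 95 mm above the bench. Origin: midway between the holes on the front face; +x points level into the panel, the way to push; z up. It slides only along +x, 0 to 35 mm, on springs: 0.8 N per mm from zero (10 N is 12.5 mm). Unpressed at the start.
- jig: Aluminium jig fixed to the bench that carries the panel on two sprung guide rods; it stands wholly behind the panel (baseplate 130 x 240 mm, 12 mm thick; back wall 140 mm high). Origin on the bench right below the unpressed panel's origin; axes parallel to the panel's.
- vessel: Bystander, loose: round stainless steel autoclave vessel with a wider screw cap, 62 mm across, 110 mm tall. Origin at the centre of its underside.
- liner: Bystander, loose: white plastic liner cup, 48 mm across, 60 mm tall. Origin at the centre of its underside.
- screws: Bystander, loose: small orange open tray, 70 x 50 x 30 mm. Origin at the centre of its underside.
Mind the look-alikes: they are no part of the job. Of the things like the handle, leave any that is blue; of the rest the larger one is meant.

How it is judged (in metres and radians):
On the way, in this order (a step that is already met when the one before it is completed fails the run):
1. the handle is lifted clear of the bench in the gripper (height (world z) of handle above 0.05 m and contact force between handle and the fingers above 1 N), for 0.2 s.
2. the handle's feet are flush on the panel over the two holes, pressed with 5 to 15 N for a second without a break (y of handle in the frame of panel between -0.008 and 0.008 m and z of handle in the frame of panel between -0.008 and 0.008 m and x of handle in the frame of panel between -0.004 and 0.004 m and angle between the x axis of handle and the x axis of panel, either way round below 0.07 rad and angle between the z axis of handle and the z axis of panel, either way round below 0.12 rad and contact force between handle and panel between 5 and 15 N), for 1 s.
At the end, for the whole second after the job is handed in: Still gripped and at rest off the bench; feet flush on the panel (within 4 mm, square within 0.07 rad, level within 0.12 rad); handle origin within 8 mm of the midpoint of the holes sideways and in height; handle presses the panel with 5 to 15 N through the last second (all of step 2 and contact force between handle and the fingers above 1 N and height (world z) of handle above 0.07 m and linear speed of handle below 0.02 m/s); the arm keeps its last pose, push and grip.
It fails at once if the handle or the arm pushes the panel or jig with 25 N or more (contact force between handle and panel above 25 N or contact force between any of the arm, the fingers and jig above 25 N).
It fails at once if the steel vessel is knocked away (moved more than 30 mm) or tipped (distance of vessel from where it was at the start of the episode above 0.03 m or angle between vessel's own z axis and vertical above 0.5 rad).
It fails at once if the white cup is knocked away (moved more than 30 mm) or tipped (distance of liner from where it was at the start of the episode above 0.03 m or angle between liner's own z axis and vertical above 0.5 rad).
It fails at once if the screw tray is knocked away (moved more than 30 mm) or tipped (distance of screws from where it was at the start of the episode above 0.03 m or angle between screws's own z axis and vertical above 0.5 rad).
It also fails if it takes over 48 s, if anything falls off the work surface, if the arm or the gripper's body presses on something with over 40 N, if the wrist force passes 120 N, or if a joint passes its speed limit or range.

## Working session

There is one attempt and no reset: what is moved stays moved. The work goes in short steps, Python scripts to look and compute and a tool call to move; the robot and the scene stay as the last step left them, time stands still between calls to the robot, and variables do not carry over. Pictures are saved under pics/ and viewed, at most 10 in all, crops included, and the job is handed in when it is done.

Besides the shell and the picture viewer there is one more tool, called by a JSON object that holds its "name" and its "arguments", one argument or row to a line. jog_arm: Moves the arm, as the interface text tells. Its arguments: {"type":"object","properties":{"increments":{"type":"array"},"newtons":{"type":"number"}},"required":["increments"]}

```bash
mkdir -p pics; ls; python3 - <<'E'
from station import ctrl
import cv2,numpy as np
for n in("scene","top"):
    im=ctrl.camera(n); cv2.imwrite(f"pics/{n}0.png",im[:,:,::-1]); i=ctrl.camera_info(n); print(n,i["vertical_fov"],i["cx"],i["cy"],np.round(i["extrinsics"],3).tolist(), i.keys())
s=ctrl.read_state();print(s)
E
```

```text
pics
scene 50.53342152119621 314.7302309992881 200.58114448449797 [[-0.519, 0.72, -0.461, 1011.947], [0.855, 0.428, -0.294, 175.503], [-0.014, -0.546, -0.837, 863.79], [0.0, 0.0, 0.0, 1.0]] dict_keys(['vertical_fov', 'cx', 'cy', 'extrinsics'])
top 56.2976914088407 321.18033151460565 197.7996657673885 [[-0.011, -0.994, 0.113, 507.125], [-1.0, 0.009, -0.018, -100.509], [0.017, -0.113, -0.993, 987.855], [0.0, 0.0, 0.0, 1.0]] dict_keys(['vertical_fov', 'cx', 'cy', 'extrinsics'])
{'time': 0.1, 'joint_pos': array([-1.31199523e+00,  8.73974825e-02,  1.75209831e-01,  1.65977064e+00,
        4.23539572e-06,  1.57078520e+00]), 'joint_vel': array([ 1.56795070e-03,  1.65346463e-05,  6.89288368e-04, -2.99089666e-04,
       -9.35026557e-04,  1.17973925e-03]), 'joint_efforts': array([-8.01586502e-04, -5.21564984e+01,  4.65651762e+01,  1.60449726e-02,
       -1.17938222e-05, -8.32421620e-06]), 'eef_pos': array([ 140.71474031, -531.51975916,  252.65629289]), 'ee_rot': array([-3.11418171e+00, -4.05258824e-01,  2.28834122e-04]), 'ft_force': array([ 0.37301183,  0.06026528, -0.04381635]), 'wrist_torque': array([-0.08360352,  0.0221532 ,  0.00426414]), 'grip_force': 0.0, 'grip_width': 1.0030425640846463}
```

View pics/scene0.png

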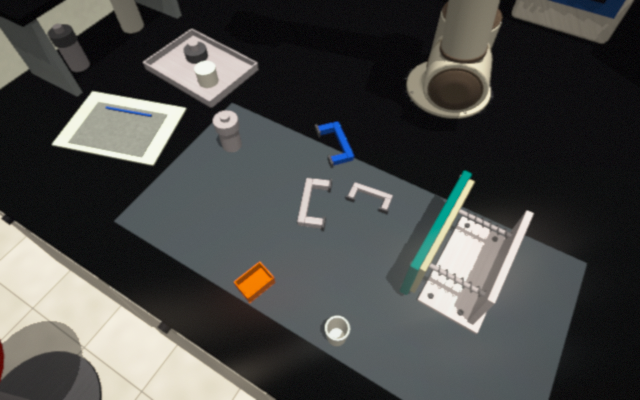

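View pics/top0.png

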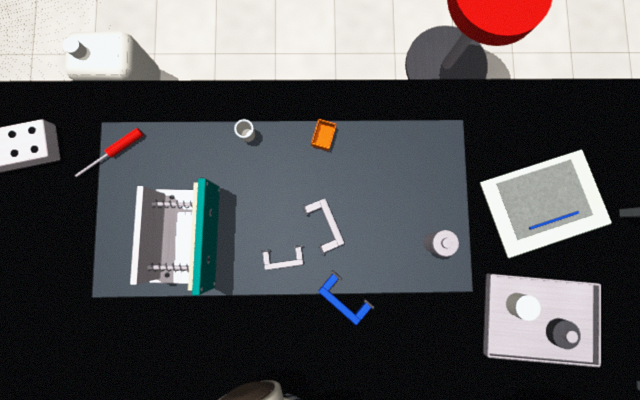

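The scene view shows two steel D-handles, at (313,203) and (371,195), and a blue one at (337,143). In the top view they are at (327,225), (284,258) and (346,298). The larger steel one, scene (313,203) / top (327,225), fits: it isn't blue and it is bigger than the other steel one. The panel is at top (207,237), with its front face towards image right (-y). I'll confirm with an enlarged crop of both views.

```bash
python3 - <<'E'
import cv2,numpy as np
t=cv2.imread("pics/top0.png")[165:310,180:360]; s=cv2.imread("pics/scene0.png")[160:300,285:485]
a=cv2.resize(t,(720,580),interpolation=cv2.INTER_CUBIC); b=cv2.resize(s,(800,560),interpolation=cv2.INTER_CUBIC)
cv2.imwrite("pics/ct.png",a); cv2.imwrite("pics/cs.png",b)
E
python3 -c "
from station import ctrl;print(ctrl.tcp_to_tips,[a for a in dir(ctrl) if a[0]!='_'])"
```

```text
22.0 ['MotionError', 'camera', 'camera_info', 'read_state', 'sign_off', 'tcp_to_tips']
```

View pics/ct.png

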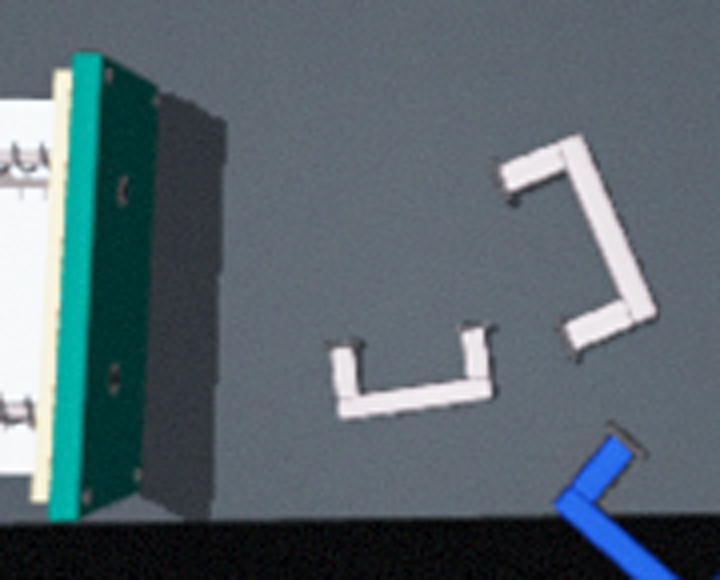

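View pics/cs.png

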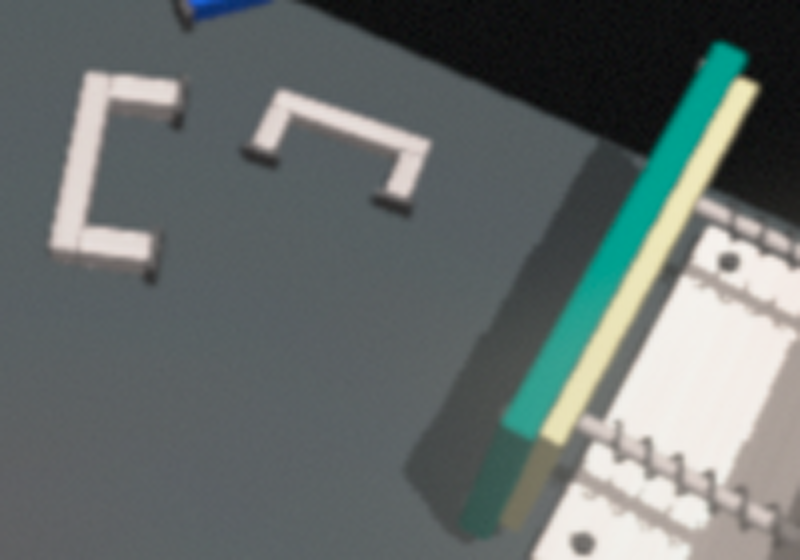

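The top crop confirms the big steel handle, with its bar centre at crop (612,228) and feet at (507,185) and (570,338). The smaller one is at crop (415,395) and the blue one at the bottom right. The panel's two holes show at top crop (122,190) and (114,378). Next I measure both.

```bash
cat > h.py <<'E'
import cv2,numpy as np
from station import ctrl
def cam(n):
    i=ctrl.camera_info(n); return 200/np.tan(np.radians(i["vertical_fov"]/2)),i["cx"],i["cy"],np.array(i["extrinsics"])
C={n:cam(n) for n in("scene","top")}
def ray(n,p):
    f,cx,cy,E=C[n]; d=E[:3,:3]@[(p[0]-cx)/f,(p[1]-cy)/f,1]; return E[:3,3],d/np.linalg.norm(d)
def onz(n,p,z):
    o,d=ray(n,p); return o+d*(z-o[2])/d[2]
def proj(n,X):
    f,cx,cy,E=C[n]; c=E[:3,:3].T@(np.array(X)-E[:3,3]); return c[:2]/c[2]*f+[cx,cy]
def tri(p,q):
    a,u=ray("scene",p); b,v=ray("top",q)
    st=np.linalg.lstsq(np.c_[u,-v],b-a,rcond=None)[0]; P,Q=a+u*st[0],b+v*st[1]
    return (P+Q)/2,np.linalg.norm(P-Q)
def blob(mask,near):
    c,_=cv2.findContours(mask.astype(np.uint8),cv2.RETR_EXTERNAL,cv2.CHAIN_APPROX_NONE)
    c=[k for k in c if cv2.contourArea(k)>30*SC*SC]
    return min(c,key=lambda k:abs(cv2.pointPolygonTest(k,tuple(map(float,near)),True)) if cv2.pointPolygonTest(k,tuple(map(float,near)),True)<0 else 0)
SC=4
def up(im): return cv2.resize(im,None,fx=SC,fy=SC,interpolation=cv2.INTER_CUBIC)
def dn(p): return (np.array(p,float)+.5)/SC-.5
def quad(c):
    h=cv2.convexHull(c)
    return dn(cv2.approxPolyN(h,4,approxCurve=None,ensure_convex=True).reshape(-1,2)) if hasattr(cv2,"approxPolyN") else dn(cv2.boxPoints(cv2.minAreaRect(c)))
E
python3 - <<'E'
from h import *
np.set_printoptions(precision=1,suppress=True)
S={}
for n,hp,pp in(("scene",(303,205),(440,225)),("top",(333,222),(201,236))):
    im=up(cv2.imread(f"pics/{n}0.png")); hsv=cv2.cvtColor(im,cv2.COLOR_BGR2HSV); H,Sa,V=cv2.split(hsv)
    cH=blob((V>150)&(Sa<60),np.array(hp)*SC)
    S[n,"h"]=quad(cH); S[n,"hr"]=dn(cv2.boxPoints(cv2.minAreaRect(cH)))
    teal=(H>75)&(H<100)&(Sa>120)
    print(n,"V teal",np.percentile(V[teal],[5,25,50,75,95]))
    cP=blob(teal&(V>110),np.array(pp)*SC); S[n,"p"]=quad(cP); S[n,"pr"]=dn(cv2.boxPoints(cv2.minAreaRect(cP)))
    for k in("h","hr","p","pr"): print(n,k,S[n,k].tolist() if 0 else S[n,k].ravel())
for k,z in(("h",20),("hr",20),("p",150),("pr",150)):
    for n in("scene","top"): print(k,n,[onz(n,p,z)[:2].round(1).tolist() for p in S[n,k]])
E
```

```text
scene V teal [ 33.6 145.  159.  161.  162. ]
scene h [329.6 179.9 321.6 225.4 296.6 221.6 305.9 176.9]
scene hr [296.7 221.5 304.7 175.7 329.6 180.  321.6 225.9]
scene p [471.6 173.6 417.4 270.1 409.1 265.6 463.6 169.6]
scene pr [409.3 265.7 463.6 169.2 471.6 173.7 417.3 270.2]
top V teal [  5.   8.  11.  48. 175.]
top h [343.9 242.9 323.1 252.6 303.4 205.6 324.9 197.6]
top hr [303.5 206.  324.6 197.1 344.2 243.3 323.1 252.2]
top p [205.1 177.6 199.1 294.6 191.1 294.6 197.4 177.6]
top pr [191.2 294.6 197.5 177.3 205.2 177.7 198.9 295. ]
h scene [[477.1, -120.5], [597.5, -71.7], [618.5, -126.3], [499.2, -175.5]]
h top [[499.5, -175.3], [475.3, -121.6], [596.8, -71.7], [617.2, -127.8]]
hr scene [[618.2, -126.2], [497.4, -179.9], [477.5, -120.3], [598.8, -71.0]]
hr top [[595.7, -71.9], [618.6, -127.1], [498.5, -176.0], [476.3, -121.4]]
p scene [[394.6, 171.5], [652.7, 162.9], [652.2, 146.4], [393.1, 153.5]]
p top [[650.3, 145.8], [392.1, 152.7], [392.3, 170.0], [650.5, 163.2]]
pr scene [[652.2, 146.8], [392.1, 153.1], [394.9, 171.5], [652.9, 162.8]]
pr top [[392.4, 169.9], [651.3, 163.0], [650.2, 145.6], [391.3, 153.1]]
```

{"name": "jog_arm", "arguments": {
  "increments": [
    [1, -0.38, 0, -0.082, 0.75],
    [1, -0.38, 0, -0.082, 0.75],
    [1, -0.38, 0, 0, 0.75],
    [1, -0.38, 0, 0, 0.75],
    [1, -0.38, 0, 0, 0.75],
    [1, -0.38, 0, 0, 0.75],
    [1, -0.38, 0, 0, 0.75],
    [1, -0.38, 0, 0, 0.75]
  ],
  "newtons": 60
}}

```text
time: 0.77
eef_pos: [269.2, -417.2, 253.0]
ee_rot: [-3.082, -0.605, 0.0]
ft_force: [0.5, 0.0, 0.0]
grip_width: 0.752
grip_force: 0.0
```

```bash
cat >> h.py <<'E'
def go(x,y,yaw=None):
    "tool-frame rows remaining to world x,y; yaw in deg = tool x heading"
    from scipy.spatial.transform import Rotation as R
    s=ctrl.read_state(); M=R.from_rotvec(s["ee_rot"]).as_matrix(); p=s["eef_pos"]
    th=np.degrees(np.arctan2(M[1,0],M[0,0]))
    d=M.T@(np.array([x,y,p[2]])-p)
    print("t %.2f"%s["time"],"p",p.round(1),"yaw %.2f"%th,"tiltz",M[:,2].round(3),"q",np.degrees(s["joint_pos"]).round(1),"F",s["ft_force"].round(1),"grip",round(s["grip_width"],3),round(s["grip_force"],1))
    print("to go mm tool",d.round(1),"units",(d/20).round(2),"spin units",None if yaw is None else round((th-yaw)/45,3))
E
python3 - <<'E'
from h import *
go(555.2,-142.9,22.2)
for a,b in(((305.9,176.9),(343.9,242.9)),((296.6,221.6),(324.9,197.6)),((463.6,169.6),(199.1,294.6)),((409.1,265.6),(205.1,177.6))):
    P,e=tri(a,b) if a[0]!=305.9 and a[0]!=296.6 else tri(a,b); print(P.round(1),round(e,1))
# holes: dark blobs on the panel front face -> ray on front plane
P0=np.array([521.9,149.6,150]); nrm=np.array([.027,.9996,0])
im=up(cv2.imread("pics/top0.png")); 
g=cv2.cvtColor(im,cv2.COLOR_BGR2HSV)[:,:,1].astype(float)
for c in((210.5,212.5),(208.6,259.5)):
    x,y=int(c[0]*SC),int(c[1]*SC); w=g[y-24:y+24,x-12:x+12]; w=np.clip(np.percentile(w,70)-30-w,0,None); yy,xx=np.mgrid[y-24:y+24,x-12:x+12]
    q=dn([(w*xx).sum()/w.sum(),(w*yy).sum()/w.sum()]); o,d=ray("top",q); print(q,(o+d*((P0-o)@nrm)/(d@nrm)).round(1))
E
```

```text
t 0.77 p [ 269.2 -417.2  253. ] yaw 22.20 tiltz [-0.     0.001 -1.   ] q [-57.2  -2.3   2.6  95.    0.  100.6] F [0.5 0.  0. ] grip 0.752 0.0
to go mm tool [ 3.685e+02 -1.458e+02  1.000e-01] units [18.42 -7.29  0.  ] spin units 0.0
[ 499.4 -175.3   20.4] 0.1
[ 617.4 -127.6   17.3] 0.7
[391.9 153.3 148.6] 0.2
[650.9 146.4 147.6] 0.3
[210.14689372 212.24711957] [576.1 148.1  94.8]
[208.04513304 259.27030658] [465.4 151.1  92.9]
```

{"name": "jog_arm", "arguments": {
  "increments": [
    [0, 0, 0.2, -0.159, 0.75],
    [0, 0, 0.2, -0.159, 0.75],
    [0, 0, 0.2, -0.159, 0.75],
    [0, 0, 0.2, -0.159, 0.75],
    [0, 0, 0.2, -0.159, 0.75],
    [0, 0, 0.2, -0.159, 0.75],
    [0, 0, 0.2, -0.159, 0.75],
    [0, 0, 0.2, -0.159, 0.75]
  ]
}}

```text
time: 1.43
eef_pos: [268.5, -417.9, 220.7]
ee_rot: [-2.41, -2.015, -0.0]
ft_force: [-0.7, -0.1, -0.1]
grip_width: 0.753
grip_force: 0.0
```

{"name": "jog_arm", "arguments": {
  "increments": [
    [0, 0, 0.2, -0.159, 0.75],
    [0, 0, 0.2, -0.159, 0.75],
    [0, 0, 0.2, -0.159, 0.75],
    [0, 0, 0.2, -0.159, 0.75],
    [0, 0, 0.2, -0.159, 0.75],
    [0, 0, 0.2, -0.159, 0.75],
    [0, 0, 0.2, -0.159, 0.75],
    [0, 0, 0.2, -0.159, 0.75]
  ]
}}

```text
time: 2.1
eef_pos: [268.4, -418.0, 188.7]
ee_rot: [-1.15, -2.923, -0.001]
ft_force: [-0.4, 0.6, -0.3]
grip_width: 0.751
grip_force: 0.0
```

{"name": "jog_arm", "arguments": {
  "increments": [
    [0, 0, 0.2, -0.159, 0.75],
    [0, 0, 0.2, -0.159, 0.75],
    [0, 0, 0.2, -0.159, 0.75],
    [0, 0, 0.2, -0.159, 0.75],
    [0, 0, 0.2, -0.159, 0.75],
    [0, 0, 0.2, -0.159, 0.75],
    [0, 0, 0.2, -0.159, 0.75],
    [0, 0, 0.2, -0.159, 0.75]
  ]
}}

```text
time: 2.77
eef_pos: [268.4, -417.9, 156.7]
ee_rot: [0.39, -3.117, -0.001]
ft_force: [-0.5, 0.5, -0.5]
grip_width: 0.748
grip_force: 0.0
```

```bash
python3 -c "
from h import *
go(555.2,-142.9,-157.8)"
```

```text
t 2.77 p [ 268.4 -417.9  156.7] yaw -165.72 tiltz [-0.     0.001 -1.   ] q [-57.3  -3.1  -8.8  84.4  -0.  -71.6] F [-0.5  0.5 -0.5] grip 0.748 0.0
to go mm tool [-345.7  195.8    0. ] units [-17.29   9.79   0.  ] spin units -0.176
```

{"name": "jog_arm", "arguments": {
  "increments": [
    [0, 0, 0, -0.088, 0.75],
    [0, 0, 0, -0.088, 0.75],
    [-1, 0.4, 0, 0, 0.75],
    [-1, 0.4, 0, 0, 0.75],
    [-1, 0.4, 0, 0, 0.75],
    [-1, 0.4, 0, 0, 0.75],
    [-1, 0.4, 0, 0, 0.75],
    [-1, 0.4, 0, 0, 0.75]
  ]
}}

```text
time: 3.43
eef_pos: [362.6, -328.0, 157.0]
ee_rot: [0.595, -3.084, -0.001]
ft_force: [-0.3, 0.2, -0.2]
grip_width: 0.752
grip_force: 0.0
```

{"name": "jog_arm", "arguments": {
  "increments": [
    [-1, 0.4, 0.2, 0, 0.75],
    [-1, 0.4, 0.2, 0, 0.75],
    [-1, 0.4, 0.2, 0, 0.75],
    [-1, 0.4, 0.2, 0, 0.75],
    [-1, 0.4, 0.2, 0, 0.75],
    [-1, 0.4, 0.2, 0, 0.75],
    [-1, 0.4, 0.2, 0, 0.75],
    [-1, 0.4, 0.2, 0, 0.75]
  ]
}}

```text
time: 4.1
eef_pos: [487.3, -209.0, 124.7]
ee_rot: [0.595, -3.084, -0.001]
ft_force: [-0.3, 0.3, 0.6]
grip_width: 0.753
grip_force: 0.0
```

{"name": "jog_arm", "arguments": {
  "increments": [
    [-1, 0.4, 0.2, 0, 0.75],
    [-1, 0.4, 0.2, 0, 0.75],
    [-1, 0.4, 0.2, 0, 0.75],
    [0, 0, 0, 0, 0.75],
    [0, 0, 0, 0, 0.75]
  ]
}}

```text
time: 4.52
eef_pos: [533.5, -164.6, 112.5]
ee_rot: [0.598, -3.083, -0.001]
ft_force: [-0.3, -0.1, 0.1]
grip_width: 0.749
grip_force: 0.0
```

```bash
python3 -c "
from h import *
go(555.2,-142.9,-157.8)"
```

```text
t 4.52 p [ 533.5 -164.6  112.5] yaw -158.05 tiltz [-0.002  0.    -1.   ] q [-17.1   5.8  -4.6  79.7  -0.  -39.1] F [-0.3 -0.1  0.1] grip 0.749 0.0
to go mm tool [-28.2  12.   -0. ] units [-1.41  0.6  -0.  ] spin units -0.006
```

{"name": "jog_arm", "arguments": {
  "increments": [
    [-0.7, 0.3, 0, -0.006, 0.75],
    [-0.7, 0.3, 0, 0, 0.75],
    [0, 0, 0.7, 0, 0.75],
    [0, 0, 0.7, 0, 0.75],
    [0, 0, 0.7, 0, 0.75],
    [0, 0, 0.7, 0, 0.75],
    [0, 0, 0, 0, 0.75],
    [0, 0, 0, 0, 0.75]
  ]
}}

```text
time: 5.18
eef_pos: [554.8, -143.5, 57.1]
ee_rot: [0.602, -3.082, -0.001]
ft_force: [-0.3, 0.4, 0.8]
grip_width: 0.751
grip_force: 0.0
```

```bash
python3 -c "
from h import *
go(555.2,-142.9,-157.8)
im=np.hstack([up(ctrl.camera('scene')[130:260,270:370]),up(ctrl.camera('top')[150:280,270:370])])
cv2.imwrite('pics/pre.png',im[:,:,::-1])"
```

```text
t 5.18 p [ 554.8 -143.5   57.1] yaw -157.89 tiltz [-0.001  0.    -1.   ] q [-14.5   9.   -7.3  73.8   0.  -36.6] F [-0.3  0.4  0.8] grip 0.751 0.0
to go mm tool [-0.5  0.4 -0. ] units [-0.03  0.02 -0.  ] spin units -0.002
```

View pics/pre.png

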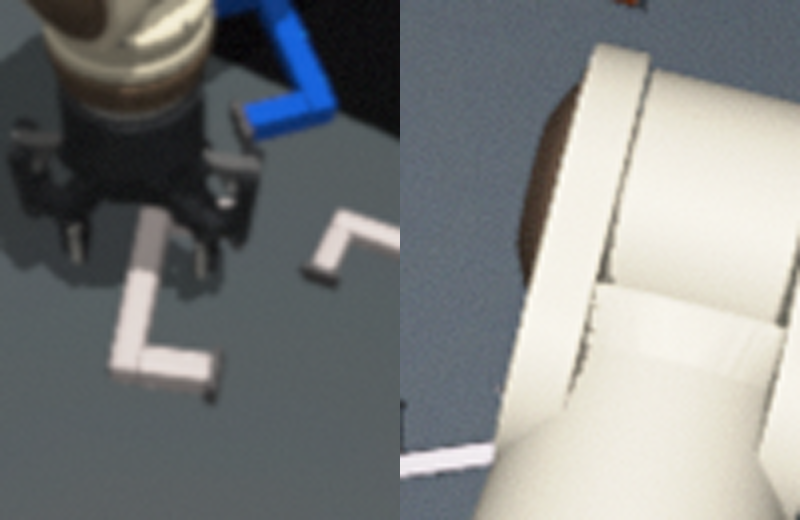

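The scene half shows the fingers at crop (75,245) and (205,265), straddling the bar at (145,240). The blue handle is clear. The top half is hidden by the arm. I'll descend and close.

{"name": "jog_arm", "arguments": {
  "increments": [
    [0, 0, 0.5, 0, 0.75],
    [0, 0, 0.5, 0, 0.75],
    [0, 0, 0.4, 0, 0.75],
    [0, 0, 0.2, 0, 0.75],
    [0, 0, 0, 0, 0.75],
    [0, 0, 0, 0, 0.75]
  ],
  "newtons": 60
}}

```text
time: 5.78
eef_pos: [554.7, -143.6, 24.9]
ee_rot: [0.602, -3.083, -0.001]
ft_force: [1.2, 0.2, -1.4]
grip_width: 0.748
grip_force: 0.0
```

{"name": "jog_arm", "arguments": {
  "increments": [
    [0, 0, 0, 0, 0.4],
    [0, 0, 0, 0, 0.3],
    [0, 0, 0, 0, 0.1],
    [0, 0, 0, 0, 0],
    [0, 0, 0, 0, 0],
    [0, 0, 0, 0, 0],
    [0, 0, 0, 0, 0],
    [0, 0, 0, 0, 0]
  ],
  "newtons": 60
}}

```text
time: 6.45
eef_pos: [555.3, -143.9, 25.9]
ee_rot: [-0.602, 3.082, -0.001]
ft_force: [-1.8, -0.9, 5.6]
grip_width: 0.193
grip_force: 60.2
```

{"name": "jog_arm", "arguments": {
  "increments": [
    [0, 0, -0.2, 0, 0],
    [0, 0, -0.5, 0, 0],
    [0, 0, -0.7, 0, 0],
    [0, 0, -0.8, 0, 0],
    [0, 0, -0.8, 0, 0],
    [0, 0, -0.8, 0, 0],
    [0, 0, -0.5, 0, 0],
    [0, 0, 0, 0, 0]
  ],
  "newtons": 80
}}

```text
time: 7.12
eef_pos: [555.9, -143.9, 113.9]
ee_rot: [-0.602, 3.08, -0.002]
ft_force: [0.6, -0.6, -2.3]
grip_width: 0.184
grip_force: 78.3
```

```bash
python3 - <<'E'
from h import *
go(555.2,-142.9,-157.8)
a,b=ctrl.camera('scene'),ctrl.camera('top')
cv2.imwrite('pics/s2.png',a[:,:,::-1]);cv2.imwrite('pics/t2.png',b[:,:,::-1])
im=np.hstack([up(a[120:250,270:370]),up(b[150:280,270:370])])
cv2.imwrite('pics/lift.png',im[:,:,::-1])
E
```

```text
t 7.12 p [ 555.9 -143.9  113.9] yaw -157.88 tiltz [ 0.003 -0.001 -1.   ] q [-14.5   7.6  -2.4  79.7   0.  -36.6] F [ 0.6 -0.6 -2.3] grip 0.184 78.3
to go mm tool [ 0.3  1.2 -0. ] units [ 0.01  0.06 -0.  ] spin units -0.002
```

View pics/lift.png

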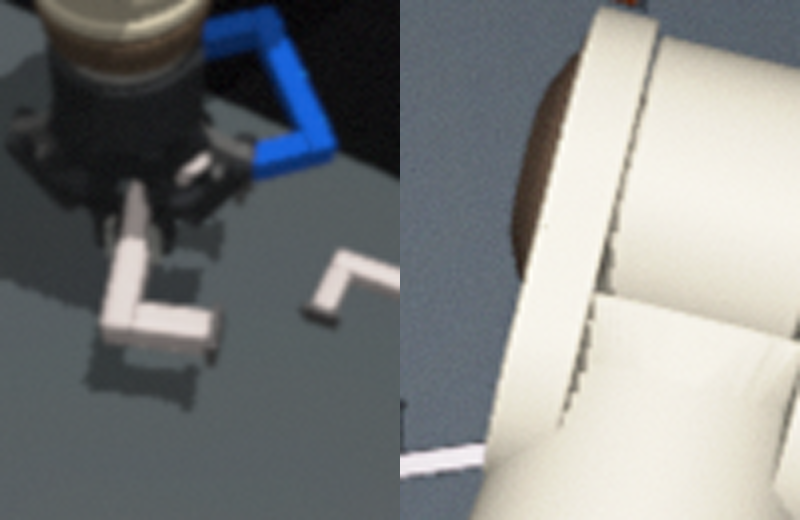

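The lift crop shows the handle level in the gripper, with its outer bar corner at crop (103,328) and its near foot at (212,330). I check its height and pitch against the predicted pose.

```bash
python3 - <<'E'
from h import *
np.set_printoptions(precision=1,suppress=True)
im=up(cv2.imread("pics/s2.png")); H,Sa,V=cv2.split(cv2.cvtColor(im,cv2.COLOR_BGR2HSV))
c=blob((V>165)&(Sa<60),np.array((300,195))*SC)
print("contour",dn(cv2.approxPolyDP(c,5,True).reshape(-1,2)).tolist())
u=np.array([-.378,.926,0]); v=np.array([.926,.378,0])
for z in(93,98,103):
    O=np.array([555.8,-143.6,z+10])
    for nm,a,b in(("outer bar corner",-9,64),("leg outer end",49,64),("leg inner end",49,46),("elbow",9,46)):
        print(z,nm,proj("scene",O+a*u+b*v))
E
```

```text
contour [[300.125, 179.625], [295.375, 200.125], [320.875, 203.625], [321.875, 197.875], [304.125, 194.875], [305.625, 180.125]]
93 outer bar corner [294.1 201.7]
93 leg outer end [320.9 205.1]
93 leg inner end [322.2 198.2]
93 elbow [303.8 195.9]
98 outer bar corner [294.  200.5]
98 leg outer end [320.9 203.9]
98 leg inner end [322.2 196.9]
98 elbow [303.8 194.6]
103 outer bar corner [293.9 199.2]
103 leg outer end [320.9 202.6]
103 leg inner end [322.2 195.6]
103 elbow [303.7 193.3]
```

{"name": "jog_arm", "arguments": {
  "increments": [
    [0, 0, 0, 0.1, 0],
    [0, 0, 0, 0.14, 0],
    [0, 0, 0, 0.14, 0],
    [0, 0, 0, 0.14, 0],
    [0, 0.4, 0, 0.006, 0],
    [0.18, 0.7, 0, 0, 0],
    [0.18, 0.8, 0, 0, 0],
    [0.18, 0.8, 0, 0, 0]
  ]
}}

```text
time: 7.88
eef_pos: [544.8, -87.9, 110.5]
ee_rot: [-0.036, -3.14, -0.001]
ft_force: [0.5, -0.1, -2.6]
grip_width: 0.183
grip_force: 78.3
```

{"name": "jog_arm", "arguments": {
  "increments": [
    [0.2, 0.8, 0, 0, 0],
    [0.2, 0.8, 0, 0, 0],
    [0.2, 0.8, 0, 0, 0],
    [0.2, 0.8, 0.1, 0, 0],
    [0.2, 0.8, 0.1, 0, 0],
    [0.2, 0.6, 0, 0, 0],
    [0.1, 0.3, 0, 0, 0],
    [0, 0, 0, 0, 0]
  ]
}}

```text
time: 8.55
eef_pos: [521.7, 10.7, 107.2]
ee_rot: [-0.037, -3.141, -0.0]
ft_force: [0.4, 0.0, -2.9]
grip_width: 0.184
grip_force: 78.4
```

{"name": "jog_arm", "arguments": {
  "increments": [
    [0, 0, 0, 0, 0],
    [0, 0, 0, 0, 0],
    [0, 0, 0, 0, 0]
  ]
}}

```text
time: 8.8
eef_pos: [522.5, 8.6, 107.3]
ee_rot: [0.043, 3.141, -0.0]
ft_force: [0.3, 0.6, -2.1]
grip_width: 0.187
grip_force: 78.4
```

```bash
python3 - <<'E'
from h import *
go(519.8,94.6,178.45)
a,b=ctrl.camera('scene'),ctrl.camera('top')
cv2.imwrite('pics/s3.png',a[:,:,::-1]);cv2.imwrite('pics/t3.png',b[:,:,::-1])
im=np.hstack([up(a[150:290,360:460]),up(b[165:305,180:280])])
cv2.imwrite('pics/near.png',im[:,:,::-1])
E
```

```text
t 8.80 p [522.5   8.6 107.3] yaw 178.42 tiltz [ 0. -0. -1.] q [  1.    0.9 -10.3  78.8  -0.    2.5] F [ 0.3  0.6 -2.1] grip 0.187 78.4
to go mm tool [ 5.  85.9 -0. ] units [ 0.25  4.29 -0.  ] spin units -0.001
```

View pics/near.png

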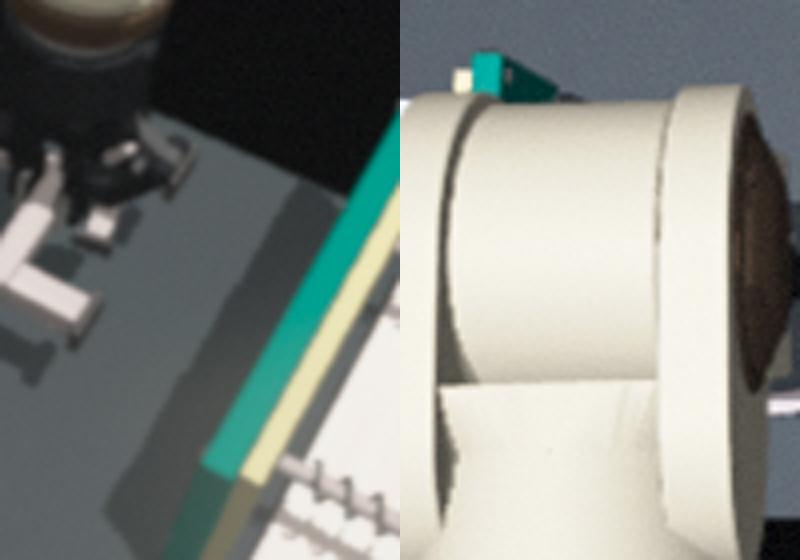

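The crop shows the handle square to the panel. The near foot is at left-half crop (85,320) and the far foot at (100,230), about 85 mm short of the panel. I'll close most of the gap and correct the height.

{"name": "jog_arm", "arguments": {
  "increments": [
    [0.05, 0.3, -0.05, 0, 0],
    [0.1, 0.6, -0.05, 0, 0],
    [0.1, 0.8, -0.05, 0, 0],
    [0, 0.8, 0, 0, 0],
    [0, 0.6, 0, 0, 0],
    [0, 0.4, 0, 0, 0],
    [0, 0, 0, 0, 0],
    [0, 0, 0, 0, 0]
  ]
}}

```text
time: 9.57
eef_pos: [519.1, 79.7, 110.2]
ee_rot: [-0.041, -3.141, 0.0]
ft_force: [-0.3, -0.9, -1.7]
grip_width: 0.189
grip_force: 78.4
```

{"name": "jog_arm", "arguments": {
  "increments": [
    [0, 0, 0, 0, 0],
    [0, 0, 0, 0, 0]
  ]
}}

```text
time: 9.73
eef_pos: [519.2, 78.8, 110.3]
ee_rot: [-0.044, -3.141, 0.0]
ft_force: [-0.4, 0.5, -2.7]
grip_width: 0.188
grip_force: 78.4
```

```bash
python3 - <<'E'
from h import *
np.set_printoptions(precision=1,suppress=True)
go(519.8,94.6,178.45)
a=ctrl.camera('scene'); cv2.imwrite('pics/s4.png',a[:,:,::-1])
u=np.array([.027,.9996,0]); v=np.array([.9996,-.027,0]); p=ctrl.read_state()["eef_pos"]; O=p+[0,0,-15.9+10]
pts={n:proj("scene",O+i*u+j*v) for n,i,j in(("outer bar corner",-9,64),("leg outer end",49,64),("leg inner end",49,46),("elbow",9,46))}
print(pts)
im=up(cv2.imread("pics/s4.png")); H,Sa,V=cv2.split(cv2.cvtColor(im,cv2.COLOR_BGR2HSV))
m=pts["outer bar corner"]*.5+pts["leg inner end"]*.5
c=blob((V>165)&(Sa<60),m*SC); print(dn(cv2.approxPolyDP(c,5,True).reshape(-1,2)).tolist())
cv2.imwrite("pics/near2.png",up(cv2.imread("pics/s4.png")[150:290,360:500]))
E
```

```text
t 9.73 p [519.2  78.8 110.3] yaw 178.41 tiltz [-0. -0. -1.] q [ 8.6  1.2 -9.7 79.1 -0.  10.2] F [-0.4  0.5 -2.7] grip 0.188 78.4
to go mm tool [-0.2 15.8 -0. ] units [-0.   0.8 -0. ] spin units -0.001
{'outer bar corner': array([384.1, 230. ]), 'leg outer end': array([409.9, 243.6]), 'leg inner end': array([413.8, 236.8]), 'elbow': array([396. , 227.6])}
[[396.375, 213.625], [386.125, 230.375], [410.875, 243.125], [413.375, 237.375], [396.625, 228.125], [403.375, 214.875], [399.625, 212.625]]
```

View pics/near2.png

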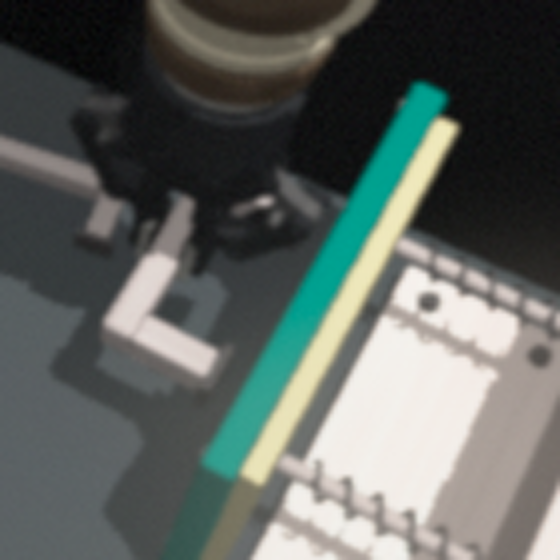

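The near foot, at crop (225,360), is in line with the panel face and about 16 mm short, and the predicted corners match within 2 px. I'll approach slowly while watching the force.

{"name": "jog_arm", "arguments": {
  "increments": [
    [0, 0.15, 0, 0, 0],
    [0, 0.15, 0, 0, 0],
    [0, 0.15, 0, 0, 0],
    [0, 0.15, 0, 0, 0],
    [0, 0.15, 0, 0, 0],
    [0, 0.1, 0, 0, 0],
    [0, 0.1, 0, 0, 0],
    [0, 0, 0, 0, 0]
  ]
}}

```text
time: 10.45
eef_pos: [519.7, 98.4, 110.2]
ee_rot: [-0.043, -3.141, 0.001]
ft_force: [-1.0, -3.6, -1.6]
grip_width: 0.187
grip_force: 78.5
```

{"name": "jog_arm", "arguments": {
  "increments": [
    [0, 0.1, 0, 0, 0],
    [0, 0.05, 0, 0, 0],
    [0, 0.05, 0, 0, 0],
    [0, 0, 0, 0, 0],
    [0, 0, 0, 0, 0]
  ]
}}

```text
time: 10.87
eef_pos: [519.7, 101.7, 110.3]
ee_rot: [-0.043, -3.141, 0.002]
ft_force: [-1.3, -7.1, -1.3]
grip_width: 0.189
grip_force: 78.6
```

{"name": "jog_arm", "arguments": {
  "increments": [
    [0, 0.06, 0, 0, 0],
    [0, 0.06, 0, 0, 0],
    [0, 0.06, 0, 0, 0],
    [0, 0, 0, 0, 0],
    [0, 0, 0, 0, 0],
    [0, 0, 0, 0, 0],
    [0, 0, 0, 0, 0],
    [0, 0, 0, 0, 0]
  ]
}}

```text
time: 11.53
eef_pos: [519.8, 104.8, 110.3]
ee_rot: [-0.044, -3.141, 0.004]
ft_force: [0.2, -9.0, -1.3]
grip_width: 0.185
grip_force: 78.7
```

```bash
python3 - <<'E'
from h import *
np.set_printoptions(precision=1,suppress=True)
go(519.8,105.3,178.45)
a=ctrl.camera('scene'); cv2.imwrite('pics/s5.png',a[:,:,::-1])
p=ctrl.read_state()
print(p["wrist_torque"],p["joint_vel"])
u=np.array([.027,.9996,0]); v=np.array([.9996,-.027,0]); O=p["eef_pos"]+[0,0,-5.9]
pts={n:proj("scene",O+i*u+j*v) for n,i,j in(("outer bar corner",-9,64),("leg outer end",49,64),("leg inner end",49,46),("elbow",9,46))}
print(pts)
im=up(cv2.imread("pics/s5.png")); H,Sa,V=cv2.split(cv2.cvtColor(im,cv2.COLOR_BGR2HSV))
c=blob((V>165)&(Sa<60),(pts["outer bar corner"]*.5+pts["leg inner end"]*.5)*SC); print(dn(cv2.approxPolyDP(c,5,True).reshape(-1,2)).tolist())
q=quad(blob((H>75)&(H<100)&(Sa>120)&(V>110),np.array((444,226))*SC)); print("panel top",[onz("scene",x,149)[:2].round(1).tolist() for x in q])
cv2.imwrite("pics/press.png",up(cv2.imread("pics/s5.png")[150:290,360:500]))
E
```

```text
t 11.53 p [519.8 104.8 110.3] yaw 178.39 tiltz [-0. -0. -1.] q [11.5  1.9 -8.9 79.2 -0.1 13.1] F [ 0.2 -9.  -1.3] grip 0.185 78.7
to go mm tool [ 0.   0.5 -0. ] units [ 0.  0. -0.] spin units -0.001
[-1.8  0.1 -0.1] [-0.  0.  0. -0. -0.  0.]
{'outer bar corner': array([395.5, 236. ]), 'leg outer end': array([421.9, 249.8]), 'leg inner end': array([425.7, 243. ]), 'elbow': array([407.6, 233.6])}
[[409.125, 217.875], [397.375, 236.125], [420.375, 248.375], [423.375, 242.625], [408.125, 234.125], [414.625, 222.125], [413.375, 219.375]]
panel top [[393.2, 182.6], [652.2, 174.1], [651.8, 157.8], [393.5, 165.4]]
```

View pics/press.png

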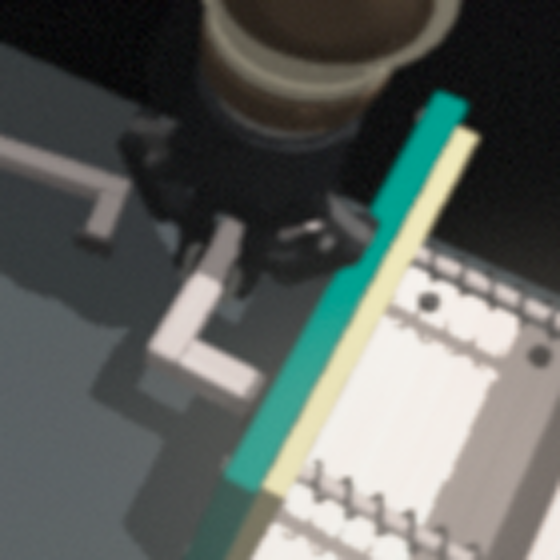

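```bash
python3 - <<'E'
from h import *
for c in((372,235),(335,200),(375,225),(355,265),(345,270),(375,213)):
    p=(360+c[0]/4-.4,150+c[1]/4-.4); o,d=ray("scene",p)
    print(c,[(o+d*(x-o[0])/d[0]).round(0).tolist() for x in (505,520,535)])
print((proj("scene",(520,161.2,150))-[360,150])*4)
# lifted pose: same knuckle seen free of panel, pics/s4 TCP (519.2,78.8,110.3)
for c in((310,190),(322,213),(300,225),(280,170)):
    p=(360+c[0]/4-.4,150+c[1]/4-.4); o,d=ray("scene",p)
    print(c,[(o+d*(x-o[0])/d[0]-[0,78.8,110.3]).round(0).tolist() for x in (505,520,535)])
E
```

```text
(372, 235) [[505.0, 169.0, 163.0], [520.0, 169.0, 184.0], [535.0, 169.0, 205.0]]
(335, 200) [[505.0, 147.0, 177.0], [520.0, 147.0, 197.0], [535.0, 148.0, 217.0]]
(375, 225) [[505.0, 168.0, 172.0], [520.0, 168.0, 192.0], [535.0, 169.0, 213.0]]
(355, 265) [[505.0, 168.0, 134.0], [520.0, 168.0, 156.0], [535.0, 168.0, 177.0]]
(345, 270) [[505.0, 165.0, 126.0], [520.0, 165.0, 148.0], [535.0, 165.0, 170.0]]
(375, 213) [[505.0, 166.0, 180.0], [520.0, 166.0, 201.0], [535.0, 166.0, 221.0]]
[336.88542449 263.01496097]
(310, 190) [[505.0, 55.0, 65.0], [520.0, 56.0, 86.0], [535.0, 58.0, 106.0]]
(322, 213) [[505.0, 65.0, 52.0], [520.0, 66.0, 73.0], [535.0, 67.0, 94.0]]
(300, 225) [[505.0, 57.0, 35.0], [520.0, 58.0, 56.0], [535.0, 60.0, 78.0]]
(280, 170) [[505.0, 39.0, 70.0], [520.0, 40.0, 90.0], [535.0, 42.0, 110.0]]
```

The crop shows the near foot, at (255,385), seated on the panel face. The panel has been pushed back about 12 mm, and the gripper's knuckle at (360,235) hangs above the panel's top edge. I'll hold to complete the steady push.

{"name": "jog_arm", "arguments": {
  "increments": [
    [0, 0.02, 0, 0, 0],
    [0, 0, 0, 0, 0],
    [0, 0, 0, 0, 0],
    [0, 0, 0, 0, 0],
    [0, 0, 0, 0, 0],
    [0, 0, 0, 0, 0],
    [0, 0, 0, 0, 0],
    [0, 0, 0, 0, 0]
  ]
}}

```text
time: 12.25
eef_pos: [519.9, 105.2, 110.3]
ee_rot: [-0.044, -3.141, 0.004]
ft_force: [-1.2, -8.5, -1.1]
grip_width: 0.188
grip_force: 78.7
```

{"name": "jog_arm", "arguments": {
  "increments": [
    [0, 0, 0, 0, 0],
    [0, 0, 0, 0, 0],
    [0, 0, 0, 0, 0],
    [0, 0, 0, 0, 0],
    [0, 0, 0, 0, 0],
    [0, 0, 0, 0, 0],
    [0, 0, 0, 0, 0],
    [0, 0, 0, 0, 0]
  ]
}}

```text
time: 12.92
eef_pos: [519.8, 105.1, 110.3]
ee_rot: [-0.044, -3.141, 0.004]
ft_force: [-0.7, -9.6, -0.3]
grip_width: 0.186
grip_force: 78.7
```

{"name": "jog_arm", "arguments": {
  "increments": [
    [0, 0, 0, 0, 0],
    [0, 0, 0, 0, 0],
    [0, 0, 0, 0, 0],
    [0, 0, 0, 0, 0],
    [0, 0, 0, 0, 0],
    [0, 0, 0, 0, 0],
    [0, 0, 0, 0, 0],
    [0, 0, 0, 0, 0]
  ]
}}

```text
time: 13.58
eef_pos: [519.9, 105.2, 110.3]
ee_rot: [-0.044, -3.141, 0.004]
ft_force: [-1.4, -8.9, -1.1]
grip_width: 0.188
grip_force: 78.7
```

```bash
python3 -c "
from station import ctrl
print(ctrl.sign_off())"
```

```text
the job is handed in; nothing more can be done
None
```

The job is handed in: the arm still holds the large steel handle level, both feet against the teal panel over the screw holes, with the wrist reading a steady 9 N or so for 2 s; alignment with the holes is from camera measurement (about 2 mm), and the sign-off returned no verdict.

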